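Reset a levelling foot on the hallway chest

ROBOT

A 6-joint arm with a two-finger parallel gripper is mounted at the origin on the work surface. World frame = base frame: x ahead of the robot, y to its left, z up, the work surface at z = 0. Lengths are in m, angles in rad, forces in N, time in s.
With the tool pointing down it reaches from about 0.35 to 0.775 m from the base axis. Payload 5.5 kg.
Tool frame: the origin (TCP) lies on the centre line of the jaws, within the pads' length; the fingertips stand 17 mm ahead of it and the grasp point (between the pads) lies 2 mm behind it (bot.tcp_to_tips is the distance from the TCP to the fingertips, in m); z points along the fingers, y is the line along which they close (so a half turn about z gives the same grasp; the last joint's range is limited). The gripper opens to 85 mm and grips with 20 to 120 N. Pads are 22 mm wide; open, the fingers measure 114 mm over their backs; the gripper's body (76 mm by 85 mm) begins 54 mm behind the grasp point. The pads swing forward as they close: fully open they stand 13 mm farther back than shut.
Start: joints at [-1.463, 0.313, 0.046, 1.304, 0, 1.431], TCP at [0.141, -0.557, 0.248] pointing down, gripper open.
Joint ranges: [-2.76, 2.76], [-0.86, 1.69], [-1.03, 1.26], [-2.2, 2.34], [-1.47, 1.5], [-3.14, 3.14]. Speed limits (rad/s): [2.57, 2.57, 3.14, 3.14, 3.14, 3.14].

INTERFACE

Orientations are given as a unit quaternion [x, y, z, w].
In Python, from cell import bot gives the robot as it stands.
- The arm moves only by the tool drive_tool, never from a script. Its argument "plan" is a list of rows, each a list of 5 numbers: the opening, from -1 (shut) to 1 (fully open), then the shift along the world's x, y, z each as a share of 20 cm, from -1 to 1, then the turn about the world's z as a share of pi rad, from -1 to 1. A call has exactly 10 rows; each row is the pose to reach, as a shift and turn from the pose commanded when the call began, turning the shorter way round; what a row does not reach only later rows make up. A row lasts 1/8 s, in which the tool goes at most 62.5 mm and 10.7 degrees, less where a joint would pass 70% of its speed; a pose out of reach is approached as far as the arm can. A call with a number of a shift or a turn outside -1 to 1 is refused whole. A call with a gripper value outside its range is refused whole. The fingers move at their own pace and stop on an object; "newtons" is the grip in N (left out, the last holds). Time passes only in rows, so rows that repeat a pose let the fingers close, or fill a call up. It gives the time, the measured TCP pose, the force, the opening and the grip force at its end, in the units of the state.
- bot.get_obs(): the state, without advancing time (a new reading comes with each control period).
- bot.snapshot(name): name is "side" or "top"; returns a dict with "frame" (400x640x3 uint8, red, green, blue), "range_z" (400x640 float32, m along the optical axis (not along the pixel's ray), 0 where there is no reading), "camera_matrix" (3x3 intrinsics, pixels), "world_to_cam" (4x4, takes a point from world to camera coordinates). Camera axes: x right, y down, z forward; pixel columns grow to the right and rows downward; lengths in m; the calibration is good to about 2 mm. A picture is of the moment at which its call begins.
- bot.close_job(): hands the job in; it is judged then, once.
The state is a dict: "time": time; "qpos": joint angles; "qd": joint speeds; "joint_torque": joint torques, N m; "ee_pos": TCP position; "tool_rot": TCP orientation; "contact_force": force on the tool from outside, world axes, zero at the start; "ft_torque": the same for the moment, N m; "opening": opening from 0.0 (shut) to 1.0 (fully open); "grip_force": force on a finger pad.
Only numpy, scipy, OpenCV 4.12 (cv2) and the standard library are available. Lean on these libraries where they do the work, as an engineer would, in place of code of your own. Each camera call takes 0.05 s, during which the arm holds its last target. There are 200 camera calls.

TASK

Two upturned furniture corner blocks are fixed to the chest top; work on the one whose black foot carries a straight upright bar grip, not the one with the round mushroom foot. First swing its steel lock nut loose (lever anticlockwise, as far as it goes), only then turn the bar foot clockwise until its nose is in line with the steel rib on the block, then swing the lock nut tight again, fully home, and let go. Leave the mushroom foot's lever where it is.

Things in the scene. Friction and masses are not known exactly. Their poses are not given: they have to be found in the camera images.
- bench_nut (a joint): Angle (rad) of the lever lock nut on the bar-foot block, about the upright axis: 0 = tight, at its stop; grows anticlockwise from above to 1.0 = fully loose, at the other stop. Starts tight. Stiff: 0.3 N m of friction (4 N at the peg); stays where it is left. The foot may be turned only while the nut is loose.
- bench_foot (a joint): Angle (rad) of the black bar foot (adjuster screw): 0 = its nose in line with the steel rib on the block's top (20 x 6 mm, top 52 mm above the table, 40 to 60 mm from the axis, opposite the tight lever); grows anticlockwise from above. Starts at 0.7 to 1.2; no stop at 0 (range -0.7 to 1.5). Takes 0.12 N m; stays where left.
- bench_peg (a point): Centre of the upright round steel peg (12 mm diameter, 34 mm tall, top 83 mm above the table) at the end of the lock nut's flat lever (12 mm wide, top 51 mm above the table). The peg goes round the foot's axis at 75 mm radius; the point's x axis points from the peg to that axis, z up. It can be pinched or pushed from above.
- bench_grip (a point): Middle of the black bar grip, on the upright axis that foot and lock nut share, 90 mm above the table. The bar is 42 mm long, 14 wide, 36 tall (70 to 106 mm above the table) on a 48 mm disc (62 to 70 mm). x runs along the bar towards the small nose on the disc's rim (37 mm from the axis), z up. Lever nut and wooden block (120 x 120 mm, top at 38 mm) lie below.
- stool_peg (a point): Centre of the like peg on the lever of the other block, the one with the round mushroom foot (56 mm across). Not to be moved.
There are look-alikes about, which are no part of the job. Leave any blue, pink or yellow look-alike of the part that bears bench_nut alone.

How it is judged:
On the way, in this order (a step that is already met when the one before it is completed fails the run):
1. the lock nut of the bar foot is swung loose, the foot not yet turned (value of joint bench_nut above 0.6 rad and value of joint bench_foot above 0.5 rad), for 0.1 s.
2. with the nut loose, the foot's nose is turned in line with the rib (value of joint bench_foot between -0.2 and 0.2 rad and value of joint bench_nut above 0.4 rad), for 0.2 s.
3. the nut is swung tight again (value of joint bench_nut below 0.18 rad), for 0.2 s.
At the end, for the whole second after the job is handed in: The bar foot's lock nut is tight (within 0.18 rad, 10 degrees, of its stop) and the foot's nose is in line with the rib within 0.2 rad (11 degrees) either way; the mushroom foot's lever was not moved by more than 15 mm (value of joint bench_nut below 0.18 rad and value of joint bench_foot between -0.2 and 0.2 rad); the robot touches nothing.
It fails at once if the lever of the mushroom foot's block is moved more than 15 mm (distance of stool_peg from where it was at the start of the episode above 0.015 m).
It also fails if it takes over 51 s, if anything falls off the work surface, if the arm or the gripper's body presses on something with over 40 N, if the wrist force passes 120 N, or if a joint passes its speed limit or range.

## Working session

There is one attempt and no reset: what is moved stays moved. The work goes in short steps, Python scripts to look and compute and a tool call to move; the robot and the scene stay as the last step left them, time stands still between calls to the robot, and variables do not carry over. Pictures are saved under pics/ and viewed, at most 10 in all, crops included, and the job is handed in when it is done.

Besides the shell and the picture viewer there is one more tool, called after ">>>" by a JSON object that holds its "op" and its "data". drive_tool: Moves the arm, as the interface text tells. Its arguments: {"type":"object","properties":{"plan":{"type":"array"},"newtons":{"type":"number"}},"required":["plan"]}

```bash
mkdir -p pics
cat > h.py <<'E'
import numpy as np,cv2
from cell import bot
def snap(n,save=None):
    s=bot.snapshot(n)
    if save: cv2.imwrite('pics/'+save,s['frame'][:,:,::-1])
    return s
def world(s):
    z=s['range_z'];K=s['camera_matrix'];v,u=np.mgrid[:z.shape[0],:z.shape[1]]
    P=np.stack([(u-K[0,2])*z/K[0,0],(v-K[1,2])*z/K[1,1],z,np.ones_like(z)],-1)
    W=(P@np.linalg.inv(s['world_to_cam']).T)[...,:3]; W[z==0]=np.nan
    return W
E
python3 - <<'E'
from h import *
s=snap('top','t0.png');W=world(s);np.save('t0.npy',W)
s2=snap('side','s0.png');np.save('s0.npy',world(s2))
print(bot.get_obs()['time'], bot.get_obs()['tool_rot'],bot.tcp_to_tips)
E
```

```text
0.1 [ 9.92334895e-01  1.23574936e-01 -7.14023640e-06 -8.31827231e-04] 0.017
```

View pics/t0.png

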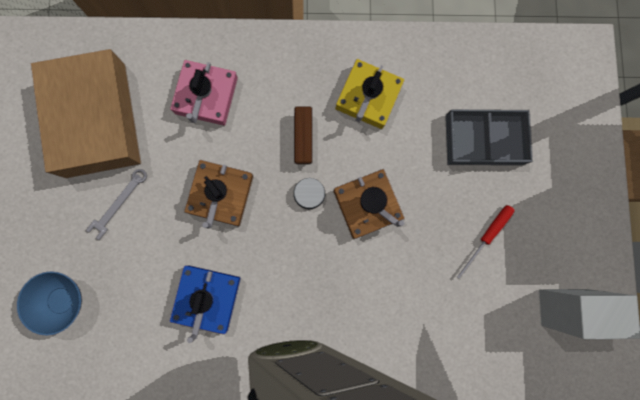

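View pics/s0.png

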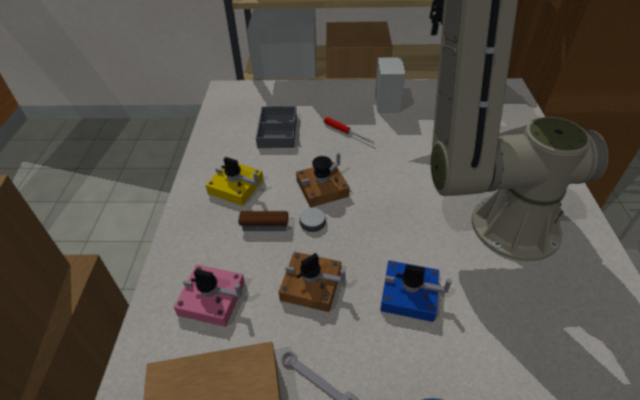

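Five blocks are in the top view: pink (205,92), yellow (370,93), blue (205,300), wood with the mushroom foot (370,203), and wood with the bar (218,193). The last fits the description. I'll confirm it in a crop and measure it.

Run:
```python
from h import *
W=np.load('t0.npy');im=cv2.imread('pics/t0.png')
cv2.imwrite('pics/c0.png',cv2.resize(im[150:245,170:270],None,fx=6,fy=6,interpolation=cv2.INTER_CUBIC))
for n in['t0','s0']:
    W=np.load(n+'.npy');im=cv2.imread('pics/'+n+'.png')
    R=(slice(150,240),slice(175,262)) if n=='t0' else (slice(245,310),slice(275,352))
    P=W[R].reshape(-1,3);z=P[:,2]
    if n=='t0':
        m=(z>.03)&(z<.045);c=P[m];print('block',np.median(c,0),c.min(0),c.max(0),cv2.minAreaRect((c[:,:2]).astype(np.float32)))
    for a,b in [(.045,.055),(.058,.066),(.066,.072),(.074,.087),(.095,.112)]:
        m=(z>a)&(z<b)
        if m.sum(): c=P[m];print(n,a,b,m.sum(),c.mean(0).round(4),c.min(0).round(3),c.max(0).round(3), cv2.minAreaRect(c[:,:2].astype(np.float32)))
W=np.load('t0.npy')
for u,v in[(218,193),(370,203),(205,300),(205,92),(209,222)]:print(u,v,W[v,u])
```

```text
block [0.52661623 0.17129387 0.03742876] [0.45762405 0.10917912 0.0300286 ] [0.59905464 0.25349852 0.04482093] ((0.5243719220161438, 0.18210069835186005), (0.12055067718029022, 0.1300981491804123), 75.7746810913086)
t0 0.045 0.055 186 [0.5013 0.1882 0.0505] [0.451 0.163 0.045] [0.588 0.216 0.055] ((0.5219571590423584, 0.1941799372434616), (0.034874819219112396, 0.1400589793920517), 77.98270416259766)
t0 0.058 0.066 9 [0.5004 0.1858 0.0622] [0.452 0.161 0.058] [0.56  0.201 0.066] ((0.5072620511054993, 0.17897213995456696), (0.10784094035625458, 0.03710419684648514), 4.426621437072754)
t0 0.066 0.072 256 [0.5278 0.1799 0.0691] [0.452 0.157 0.066] [0.558 0.205 0.072] ((0.5080172419548035, 0.17772173881530762), (0.10684183239936829, 0.04753466695547104), 8.14391803741455)
t0 0.074 0.087 47 [0.4809 0.1876 0.0816] [0.451 0.164 0.074] [0.545 0.201 0.087] ((0.49599191546440125, 0.18104656040668488), (0.025376848876476288, 0.09507352113723755), 78.97396087646484)
t0 0.095 0.112 152 [0.5283 0.1798 0.1045] [0.51  0.164 0.095] [0.549 0.197 0.11 ] ((0.5289120078086853, 0.1806245893239975), (0.042
[... 515 characters left out ...]
] ((0.507463812828064, 0.18878784775733948), (0.10896105319261551, 0.03190867230296135), 1.2291765213012695)
s0 0.074 0.087 89 [0.5057 0.1927 0.0808] [0.453 0.174 0.074] [0.55  0.205 0.087] ((0.5012044906616211, 0.18846990168094635), (0.02640918828547001, 0.09814263135194778), 85.78409576416016)
s0 0.095 0.112 136 [0.5309 0.1851 0.1039] [0.512 0.168 0.095] [0.55 0.2  0.11] ((0.5312069654464722, 0.1830509603023529), (0.04114648699760437, 0.015461886301636696), 41.636138916015625)
218 193 [0.5178769  0.16801842 0.10579243]
370 203 [ 0.49892631 -0.13810496  0.10017665]
205 300 [0.30430489 0.19537946 0.07052985]
205 92 [0.7413027  0.2083962  0.06716707]
209 222 [0.46323349 0.1956593  0.05093755]
```

View pics/c0.png

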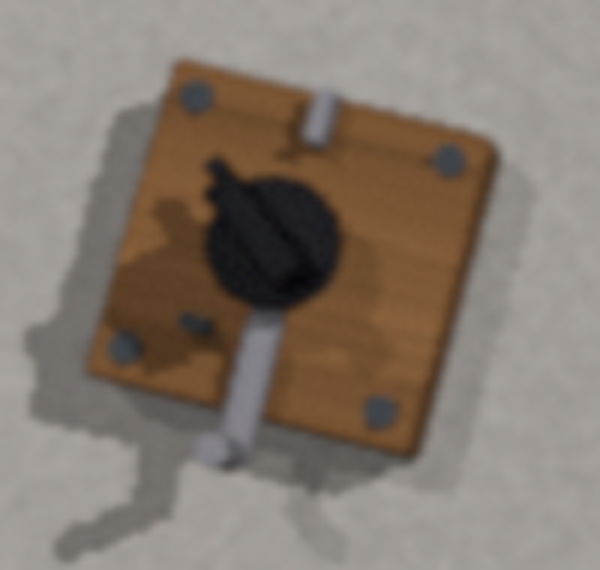

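The crop confirms the wooden block with the bar foot. The rib is at (320,118), the nose at upper left (215,165) and the lever at lower left with its peg at (220,447). Next I'll refine the axis and peg positions offline while moving closer.

Run:
```python
from h import *
for n in['t0','s0']:
    P=np.load(n+'.npy').reshape(-1,3)
    def sel(a,b,c,r): return P[(P[:,2]>a)&(P[:,2]<b)&(np.hypot(P[:,0]-c[0],P[:,1]-c[1])<r)]
    for nm,a,b,c,r in [('pegtop',.079,.088,(.456,.198),.02),('pegall',.056,.088,(.456,.198),.02),('bar',.1,.112,(.53,.181),.03),('disc',.064,.0715,(.53,.181),.03),('rib',.045,.056,(.58,.169),.025),('lever',.046,.0535,(.485,.191),.03)]:
        c=sel(a,b,c,r); print(n,nm,len(c),c.mean(0).round(4),[np.round(x,4) for x in cv2.minAreaRect(c[:,:2].astype(np.float32))])
```

```text
t0 pegtop 28 [0.4562 0.1968 0.0821] [array([0.4562, 0.1972]), array([0.01  , 0.0101]), np.float64(49.9771)]
t0 pegall 43 [0.4556 0.1955 0.0759] [array([0.4558, 0.1963]), array([0.01  , 0.0111]), np.float64(87.6005)]
t0 bar 143 [0.5288 0.1804 0.1049] [array([0.5291, 0.1808]), array([0.0414, 0.0139]), np.float64(38.1946)]
t0 disc 242 [0.5281 0.1787 0.069 ] [array([0.5286, 0.181 ]), array([0.0474, 0.0468]), np.float64(74.8596)]
t0 rib 33 [0.5775 0.1684 0.051 ] [array([0.5776, 0.1687]), array([0.0063, 0.0204]), np.float64(73.3553)]
t0 lever 140 [0.4852 0.1919 0.0503] [array([0.4847, 0.2015]), array([0.0338, 0.05  ]), np.float64(77.9827)]
s0 pegtop 22 [0.4578 0.1998 0.0829] [array([0.4575, 0.1995]), array([0.0098, 0.0088]), np.float64(88.256)]
s0 pegall 52 [0.4577 0.2014 0.0736] [array([0.458 , 0.2008]), array([0.0105, 0.0113]), np.float64(76.528)]
s0 bar 113 [0.5308 0.1842 0.1052] [array([0.5312, 0.1831]), array([0.0411, 0.0155]), np.float64(41.6361)]
s0 disc 134 [0.5281 0.1936 0.0691] [array([0.5314, 0.1903]), array([0.0484, 0.0304]), np.float64(5.9096)]
s0 rib 36 [0.5789 0.1707 0.0509] [array([0.5795, 0.1702]), array([0.0067, 0.0203]), np.float64(75.3618)]
s0 lever 123 [0.4871 0.1945 0.0504] [array([0.4869, 0.1943]), array([0.0506, 0.0313]), np.float64(11.9025)]
```

>>> {"op": "drive_tool", "data": {"plan": [[0, 1, 1, 0, 0.3], [0, 1, 1, 0, 0.3], [0, 1, 1, 0, 0.3], [0, 1, 1, 0, 0.3], [0, 1, 1, 0, 0.3], [0, 1, 1, 0, 0.3], [0, 1, 1, 0, 0.3], [0, 1, 1, 0, 0.3], [0, 1, 1, 0, 0.3], [0, 1, 1, 0, 0.3]]}}

```text
time: 1.35
ee_pos: [0.3406, -0.358, 0.2483]
tool_rot: [0.829, 0.56, 0.0, -0.0]
contact_force: [0.6, -0.0, -0.6]
opening: 0.5
grip_force: 0.0
```

>>> {"op": "drive_tool", "data": {"plan": [[0, 0.55, 1, 0, 0.3], [0, 0.55, 1, 0, 0.3], [0, 0.55, 1, 0, 0.3], [0, 0.55, 1, 0, 0.3], [0, 0.55, 1, 0, 0.3], [0, 0.55, 1, 0, 0.3], [0, 0.55, 1, 0, 0.3], [0, 0.55, 1, 0, 0.3], [0, 0.55, 1, 0, 0.3], [0, 0.55, 1, 0, 0.3]]}}

```text
time: 2.6
ee_pos: [0.4509, -0.1578, 0.2483]
tool_rot: [0.484, 0.875, 0.0, 0.0]
contact_force: [-0.3, -0.0, 0.1]
opening: 0.499
grip_force: 0.0
```

>>> {"op": "drive_tool", "data": {"plan": [[0, 0, 1, 0, 0.249], [0, 0, 1, 0, 0.249], [0, 0, 1, 0, 0.249], [0, 0, 1, 0, 0.249], [0, 0, 1, 0, 0.249], [0, 0, 1, 0, 0.249], [0, 0, 1, 0, 0.249], [0, 0, 1, 0, 0.249], [0, 0, 1, 0, 0.249], [0, 0, 1, 0, 0.249]]}}

```text
time: 3.85
ee_pos: [0.451, 0.0423, 0.2483]
tool_rot: [0.113, 0.994, 0.0, -0.0]
contact_force: [0.1, 0.8, 0.4]
opening: 0.504
grip_force: 0.0
```

>>> {"op": "drive_tool", "data": {"plan": [[0, 0.03, 0.78, 0, 0], [0, 0.03, 0.78, 0, 0], [0, 0.03, 0.78, 0, 0], [0, 0.03, 0.78, -0.1, 0], [0, 0.03, 0.78, -0.4, 0], [0, 0.03, 0.78, -0.7, 0], [0, 0.03, 0.78, -0.85, 0], [0, 0.03, 0.78, -0.85, 0], [-1, 0.03, 0.78, -0.85, 0], [-1, 0.03, 0.78, -0.85, 0]], "newtons": 40}}

```text
time: 5.1
ee_pos: [0.4586, 0.199, 0.0803]
tool_rot: [0.113, 0.994, 0.001, 0.002]
contact_force: [-0.6, -0.2, 2.6]
opening: 0.12
grip_force: 39.0
```

>>> {"op": "drive_tool", "data": {"plan": [[-1, 0, 0, 0, 0], [-1, 0, 0, 0, 0], [-1, 0, 0, 0, 0], [-1, 0, 0, 0, 0], [-1, 0, 0, 0, 0], [-1, 0, 0, 0, 0], [-1, 0, 0, 0, 0], [-1, 0, 0, 0, 0], [-1, 0, 0, 0, 0], [-1, 0, 0, 0, 0]]}}

```text
time: 6.35
ee_pos: [0.4586, 0.1991, 0.0802]
tool_rot: [0.113, 0.994, 0.001, 0.002]
contact_force: [-0.3, 1.0, 6.3]
opening: 0.118
grip_force: 39.3
```

Run:
```python
import numpy as np
a=np.array([.530,.182]);p0=np.array([.457,.1985]);t0=np.arctan2(*(p0-a)[::-1])
for d in np.arange(.1,1.11,.1):
    p=a+.0748*np.array([np.cos(t0+d),np.sin(t0+d)]);print(round(d,2),((p-p0)/.2).round(3),round(d/np.pi,3),p.round(4))
```

```text
0.1 [-0.006 -0.037] 0.032 [0.4558 0.1911]
0.2 [-0.009 -0.074] 0.064 [0.4552 0.1837]
0.3 [-0.008 -0.112] 0.095 [0.4554 0.1762]
0.4 [-0.003 -0.149] 0.127 [0.4564 0.1688]
0.5 [ 0.005 -0.185] 0.159 [0.4581 0.1615]
0.6 [ 0.017 -0.22 ] 0.191 [0.4605 0.1544]
0.7 [ 0.033 -0.254] 0.223 [0.4636 0.1476]
0.8 [ 0.052 -0.287] 0.255 [0.4673 0.1412]
0.9 [ 0.074 -0.317] 0.286 [0.4717 0.1351]
1.0 [ 0.099 -0.345] 0.318 [0.4767 0.1295]
1.1 [ 0.126 -0.37 ] 0.35 [0.4822 0.1245]
```

Run:
```python
from h import *
snap('side','s1.png'); im=cv2.imread('pics/s1.png')[220:340,230:390]
cv2.imwrite('pics/s1c.png',cv2.resize(im,None,fx=4,fy=4))
```

```text
(no output)
```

View pics/s1c.png

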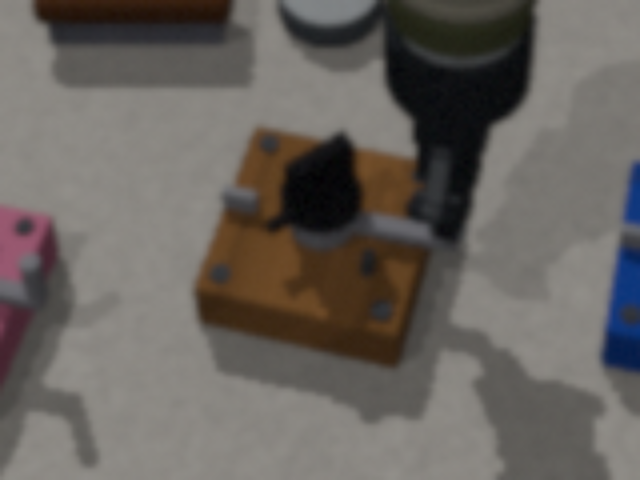

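The view shows the fingers pinching the peg at (440,200), and the opening of about 12 mm matches. Now I'll swing the lever anticlockwise.

>>> {"op": "drive_tool", "data": {"plan": [[-1, -0.006, -0.037, 0, 0.032], [-1, -0.009, -0.074, 0, 0.064], [-1, -0.008, -0.112, 0, 0.095], [-1, -0.003, -0.149, 0, 0.127], [-1, 0.005, -0.185, 0, 0.159], [-1, 0.017, -0.22, 0, 0.191], [-1, 0.033, -0.254, 0, 0.223], [-1, 0.052, -0.287, 0, 0.255], [-1, 0.074, -0.317, 0, 0.286], [-1, 0.099, -0.345, 0, 0.318]]}}

```text
time: 7.65
ee_pos: [0.4772, 0.1321, 0.0799]
tool_rot: [-0.379, 0.925, 0.003, 0.002]
contact_force: [-9.5, 21.3, 13.3]
opening: 0.121
grip_force: 40.6
```

>>> {"op": "drive_tool", "data": {"plan": [[-1, 0.01, -0.01, 0, 0], [-1, 0.01, -0.01, 0, 0], [-1, 0.01, -0.01, 0, 0], [-1, 0.01, -0.01, 0, 0], [-1, 0.01, -0.01, 0, 0], [-1, 0.01, -0.01, 0, 0], [-1, 0.01, -0.01, 0, 0], [-1, 0.01, -0.01, 0, 0], [-1, 0.01, -0.01, 0, 0], [-1, 0.01, -0.01, 0, 0]]}}

```text
time: 8.9
ee_pos: [0.4772, 0.1322, 0.0799]
tool_rot: [-0.378, 0.926, 0.005, 0.001]
contact_force: [-7.7, 17.8, 13.0]
opening: 0.119
grip_force: 40.4
```

>>> {"op": "drive_tool", "data": {"plan": [[0, -0.01, 0.01, 0, 0], [0, -0.01, 0.01, 0, 0], [0, -0.01, 0.01, 0, 0], [0, -0.01, 0.01, 0.3, 0], [0, -0.01, 0.01, 0.41, 0], [0, 0.255, 0.272, 0.41, -0.024], [0, 0.255, 0.272, 0.41, -0.024], [0, 0.255, 0.272, 0.41, -0.024], [0, 0.255, 0.272, 0.41, -0.024], [0, 0.255, 0.272, 0.41, -0.024]]}}

```text
time: 10.15
ee_pos: [0.529, 0.1811, 0.1602]
tool_rot: [-0.341, 0.94, 0.0, -0.0]
contact_force: [-0.9, 0.2, -0.0]
opening: 0.505
grip_force: 0.0
```

Run:
```python
from h import *
snap('side','s2.png'); im=cv2.imread('pics/s2.png')[190:340,230:430]
cv2.imwrite('pics/s2c.png',cv2.resize(im,None,fx=4,fy=4))
o=bot.get_obs();print(o['ee_pos'],o['contact_force'])
```

```text
[0.52915431 0.18123857 0.1603353 ] [ 0.03735858  0.5731688  -0.78871332]
```

View pics/s2c.png

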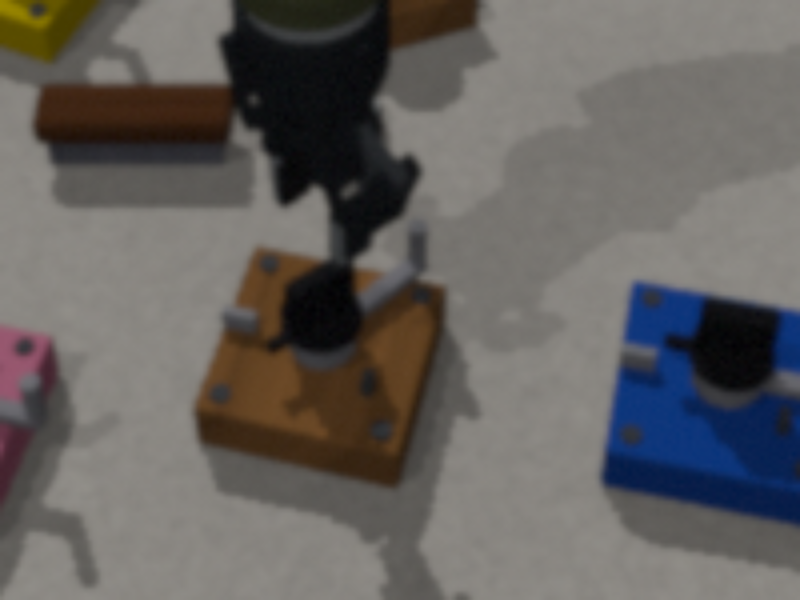

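The lever is now loose with its peg at (417,245), and the bar is unturned with its nose at (275,345). Next I'll grip the bar.

>>> {"op": "drive_tool", "data": {"plan": [[0, 0.005, 0.005, -0.2, 0], [0, 0.005, 0.005, -0.33, 0], [0, 0.005, 0.005, -0.33, 0], [0, 0.005, 0.005, -0.33, 0], [-1, 0.005, 0.005, -0.33, 0], [-1, 0.005, 0.005, -0.33, 0], [-1, 0.005, 0.005, -0.33, 0], [-1, 0.005, 0.005, -0.33, 0], [-1, 0.005, 0.005, -0.33, 0], [-1, 0.005, 0.005, -0.33, 0]], "newtons": 60}}

```text
time: 11.45
ee_pos: [0.5312, 0.1835, 0.0959]
tool_rot: [-0.342, 0.94, 0.0, 0.001]
contact_force: [-3.2, 0.8, 5.8]
opening: 0.155
grip_force: 59.8
```

>>> {"op": "drive_tool", "data": {"plan": [[-1, 0, 0, 0, -0.04], [-1, 0, 0, 0, -0.08], [-1, 0, 0, 0, -0.12], [-1, 0, 0, 0, -0.16], [-1, 0, 0, 0, -0.2], [-1, 0, 0, 0, -0.24], [-1, 0, 0, 0, -0.27], [-1, 0, 0, 0, -0.297], [-1, 0, 0, 0, -0.297], [-1, 0, 0, 0, -0.297]]}}

```text
time: 12.7
ee_pos: [0.5313, 0.1833, 0.0959]
tool_rot: [0.118, 0.993, 0.001, 0.001]
contact_force: [-2.4, -0.2, 6.4]
opening: 0.153
grip_force: 59.9
```

>>> {"op": "drive_tool", "data": {"plan": [[0, 0, 0, 0, -0.297], [0, 0, 0, 0, -0.297], [0, 0, 0, 0, -0.297], [0, 0, 0, 0.3, -0.297], [0, 0, 0, 0.6, -0.297], [0, 0, 0, 0.6, -0.297], [0, -0.9, -0.5, 0.6, -0.297], [0, -0.9, -0.5, 0.6, -0.297], [0, -0.9, -0.5, 0.6, -0.297], [0, -0.9, -0.5, 0.6, -0.297]]}}

```text
time: 13.95
ee_pos: [0.3473, 0.0821, 0.2137]
tool_rot: [0.552, 0.834, -0.001, -0.001]
contact_force: [0.8, 0.5, -0.4]
opening: 0.501
grip_force: 0.0
```

I repeated the turn offset in the second call, so the tool kept turning while the fingers opened. I need to check where the bar actually is.

Run:
```python
from h import *
for n in['top','side']:
    s=snap(n,n+'3.png');P=world(s).reshape(-1,3)
    def sel(a,b,c,r): return P[(P[:,2]>a)&(P[:,2]<b)&(np.hypot(P[:,0]-c[0],P[:,1]-c[1])<r)]
    for nm,a,b,c,r in [('bar',.1,.112,(.53,.182),.03),('disc+nose',.06,.073,(.53,.182),.042),('peg',.072,.088,(.477,.13),.02)]:
        c=sel(a,b,c,r); print(n,nm,len(c),c.mean(0).round(4),[np.round(x,4) for x in cv2.minAreaRect(c[:,:2].astype(np.float32))] if len(c) else '')
im=cv2.imread('pics/top3.png')[150:245,170:270]
cv2.imwrite('pics/t3c.png',cv2.resize(im,None,fx=6,fy=6,interpolation=cv2.INTER_CUBIC))
```

```text
top bar 146 [0.5288 0.1804 0.1049] [array([0.5293, 0.181 ]), array([0.0145, 0.041 ]), np.float64(75.5463)]
top disc+nose 231 [0.53   0.1761 0.0689] [array([0.5321, 0.1818]), array([0.0526, 0.0468]), np.float64(23.887)]
top peg 31 [0.474  0.1291 0.0818] [array([0.4745, 0.1293]), array([0.0104, 0.011 ]), np.float64(2.4801)]
side bar 116 [0.5303 0.1841 0.1053] [array([0.5309, 0.1826]), array([0.0148, 0.0419]), np.float64(75.6914)]
side disc+nose 168 [0.5351 0.1923 0.0691] [array([0.5378, 0.19  ]), array([0.0351, 0.0586]), np.float64(84.2961)]
side peg 30 [0.4764 0.1326 0.0801] [array([0.4765, 0.1308]), array([0.0129, 0.0093]), np.float64(89.7569)]
```

View pics/t3c.png

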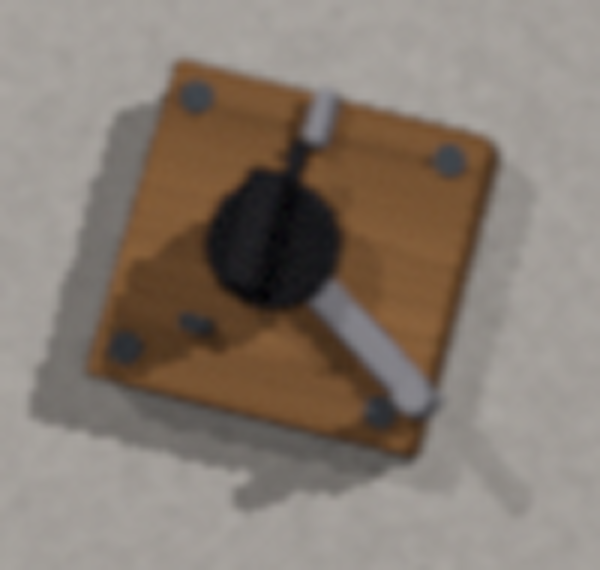

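The bar and nose at (300,150) line up with the rib at (320,118), and the bar measures -14.4°, so the slip did no harm. The lever is loose with its peg at (418,400). Now I'll go back to the peg.

>>> {"op": "drive_tool", "data": {"plan": [[0, 0.64, 0.24, 0, 0.617], [0, 0.64, 0.24, 0, 0.617], [0, 0.64, 0.24, 0, 0.617], [0, 0.64, 0.24, 0, 0.617], [0, 0.64, 0.24, 0, 0.617], [0, 0.64, 0.24, 0, 0.617], [0, 0.64, 0.24, 0, 0.617], [0, 0.64, 0.24, 0, 0.617], [0, 0.64, 0.24, 0, 0.617], [0, 0.64, 0.24, 0, 0.617]]}}

```text
time: 15.3
ee_pos: [0.4808, 0.1317, 0.2139]
tool_rot: [-0.349, 0.937, 0.0, 0.001]
contact_force: [-0.4, -0.6, -0.4]
opening: 0.504
grip_force: 0.0
```

>>> {"op": "drive_tool", "data": {"plan": [[0, -0.022, -0.005, -0.1, 0.017], [0, -0.022, -0.005, -0.3, 0.017], [0, -0.022, -0.005, -0.5, 0.017], [0, -0.022, -0.005, -0.68, 0.017], [0, -0.022, -0.005, -0.68, 0.017], [-1, -0.022, -0.005, -0.68, 0.017], [-1, -0.022, -0.005, -0.68, 0.017], [-1, -0.022, -0.005, -0.68, 0.017], [-1, -0.022, -0.005, -0.68, 0.017], [-1, -0.022, -0.005, -0.68, 0.017]], "newtons": 40}}

```text
time: 16.55
ee_pos: [0.4755, 0.1311, 0.0799]
tool_rot: [-0.371, 0.929, 0.001, 0.002]
contact_force: [-1.1, 4.5, 1.8]
opening: 0.123
grip_force: 39.1
```

Run:
```python
import numpy as np
from h import bot
o=bot.get_obs();print(o['ee_pos'],o['opening'],o['contact_force'])
a=np.array([.530,.182]);p0=np.array([.4763,.1307]);t0=np.arctan2(*(p0-a)[::-1]);print(np.degrees(t0)%360)
for d in np.arange(.1,1.11,.1):
    p=a+.0748*np.array([np.cos(t0-d),np.sin(t0-d)]);print(round(d,2),((p-p0)/.2).round(3),round(-d/np.pi,3),p.round(4))
```

```text
[0.47548108 0.13113693 0.07987752] 0.12342704442097853 [-1.08548866  4.50441239  1.77301775]
223.6906101805894
0.1 [-0.026  0.026] -0.032 [0.471 0.136]
0.2 [-0.048  0.057] -0.064 [0.4667 0.1421]
0.3 [-0.066  0.09 ] -0.095 [0.4631 0.1486]
0.4 [-0.081  0.124] -0.127 [0.4601 0.1555]
0.5 [-0.093  0.159] -0.159 [0.4578 0.1626]
0.6 [-0.101  0.196] -0.191 [0.4562 0.1699]
0.7 [-0.105  0.233] -0.223 [0.4553 0.1773]
0.8 [-0.105  0.271] -0.255 [0.4553 0.1848]
0.9 [-0.102  0.308] -0.286 [0.4559 0.1922]
1.0 [-0.095  0.344] -0.318 [0.4573 0.1996]
1.1 [-0.084  0.38 ] -0.35 [0.4594 0.2068]
```

Pinched again (12 mm). I'll swing it tight, with a small over-push at the stop.

>>> {"op": "drive_tool", "data": {"plan": [[-1, -0.026, 0.026, 0, -0.032], [-1, -0.048, 0.057, 0, -0.064], [-1, -0.066, 0.09, 0, -0.095], [-1, -0.081, 0.124, 0, -0.127], [-1, -0.093, 0.159, 0, -0.159], [-1, -0.101, 0.196, 0, -0.191], [-1, -0.105, 0.233, 0, -0.223], [-1, -0.105, 0.271, 0, -0.255], [-1, -0.102, 0.308, 0, -0.286], [-1, -0.095, 0.344, 0, -0.318]]}}

```text
time: 17.8
ee_pos: [0.4564, 0.1987, 0.0799]
tool_rot: [0.121, 0.993, -0.0, 0.001]
contact_force: [-0.6, -2.0, 2.5]
opening: 0.119
grip_force: 39.5
```

>>> {"op": "drive_tool", "data": {"plan": [[-1, 0.005, 0.015, 0, 0], [-1, 0.005, 0.015, 0, 0], [-1, 0.005, 0.015, 0, 0], [-1, 0.005, 0.015, 0, 0], [-1, 0.005, 0.015, 0, 0], [-1, 0.005, 0.015, 0, 0], [-1, 0.005, 0.015, 0, 0], [-1, 0.005, 0.015, 0, 0], [-1, 0.005, 0.015, 0, 0], [-1, 0.005, 0.015, 0, 0]]}}

```text
time: 19.05
ee_pos: [0.4571, 0.2016, 0.0798]
tool_rot: [0.119, 0.993, 0.0, 0.001]
contact_force: [-2.3, -0.8, 6.3]
opening: 0.121
grip_force: 39.8
```

>>> {"op": "drive_tool", "data": {"plan": [[-1, 0.005, 0.02, 0, 0], [-1, 0.005, 0.02, 0, 0], [-1, 0.005, 0.02, 0, 0], [-1, 0.005, 0.02, 0, 0], [-1, 0.005, 0.02, 0, 0], [-1, 0.005, 0.02, 0, 0], [-1, 0.005, 0.02, 0, 0], [-1, 0.005, 0.02, 0, 0], [-1, 0.005, 0.02, 0, 0], [-1, 0.005, 0.02, 0, 0]]}}

```text
time: 20.3
ee_pos: [0.4573, 0.2025, 0.0797]
tool_rot: [0.12, 0.993, -0.003, 0.001]
contact_force: [-5.1, -12.1, 11.4]
opening: 0.117
grip_force: 40.4
```

The stop is reached: the force built up to 12 N with almost no movement. I'll release, lift and retreat.

>>> {"op": "drive_tool", "data": {"plan": [[0, 0, -0.015, 0, 0], [0, 0, -0.015, 0, 0], [0, 0, -0.015, 0, 0], [0, 0, -0.015, 0.3, 0], [0, 0, -0.015, 0.6, 0], [0, 0, -0.015, 0.7, 0], [0, -0.2, -0.8, 0.7, 0], [0, -0.2, -0.8, 0.7, 0], [0, -0.2, -0.8, 0.7, 0], [0, -0.2, -0.8, 0.7, 0]]}}

```text
time: 21.55
ee_pos: [0.417, 0.0441, 0.2185]
tool_rot: [0.121, 0.993, 0.0, 0.0]
contact_force: [-0.6, 0.1, -0.2]
opening: 0.504
grip_force: 0.0
```

Run:
```python
from h import *
for n in['top','side']:
    s=snap(n,n+'4.png');P=world(s).reshape(-1,3)
    def sel(a,b,c,r): return P[(P[:,2]>a)&(P[:,2]<b)&(np.hypot(P[:,0]-c[0],P[:,1]-c[1])<r)]
    for nm,a,b,c,r in [('bar',.1,.112,(.53,.182),.03),('pegtop',.079,.088,(.457,.2),.02)]:
        c=sel(a,b,c,r); print(n,nm,len(c),c.mean(0).round(4),[np.round(x,4) for x in cv2.minAreaRect(c[:,:2].astype(np.float32))] if len(c) else '')
im=cv2.imread('pics/top4.png')[140:260,170:430]
cv2.imwrite('pics/t4c.png',cv2.resize(im,None,fx=3,fy=3,interpolation=cv2.INTER_CUBIC))
```

```text
top bar 0 [nan nan nan] 
top pegtop 0 [nan nan nan] 
side bar 115 [0.5303 0.1842 0.1054] [array([0.5311, 0.1822]), array([0.0155, 0.0419]), np.float64(74.6405)]
side pegtop 22 [0.4579 0.2011 0.0831] [array([0.4581, 0.2009]), array([0.0084, 0.0114]), np.float64(29.5679)]<stdin>:6: RuntimeWarning: Mean of empty slice.
  ret = um.true_divide(
```

View pics/t4c.png

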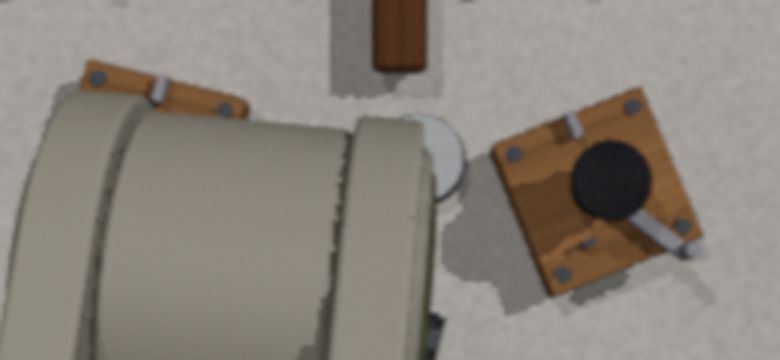

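In the top view the arm hides the job block, and the mushroom lever at (690,245) is unmoved. The side-view depth shows the bar at -15°, within tolerance of the rib, and the peg back within 1.5 mm of its tight position. The arm is clear, so I'm handing in.

```bash
python3 -c "
from cell import bot
print(bot.close_job())"
```

```text
the job is handed in; nothing more can be done
None
```

I swung the bar foot's lock nut loose, turned the foot until its nose lined up with the rib (within about 2°), swung the nut tight to its stop and let go; the mushroom foot's lever was not moved, and I handed the job in (no verdict was returned).

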